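# Fit a fuse and probe the round contact

## Robot

A 6-joint arm with a two-finger parallel gripper is mounted at the origin on the work surface. World frame = base frame: x ahead of the robot, y to its left, z up, the work surface at z = 0. Lengths are in mm, angles in rad, forces in N, time in s.
With the tool pointing down it reaches from about 425 to 925 mm from the base axis. Payload 12.5 kg.
Tool frame: the origin (TCP) lies midway between the tips of the shut fingers; the grasp point (between the pads) lies 19 mm behind it (ctrl.hold_point_z is the distance from the TCP to the grasp point, in mm); z points along the fingers, y is the line along which they close (so a half turn about z gives the same grasp; the last joint's range is limited). The gripper opens to 85 mm and grips with 20 to 120 N. Pads are 22 mm wide; open, the fingers measure 114 mm over their backs; the gripper's body (76 mm by 85 mm) begins 54 mm behind the grasp point. The pads swing forward as they close: fully open they stand 13 mm farther back than shut.
Start: joints at [-0.106, 0.491, 1.559, -0, 1.092, -0.106], TCP at [625.016, 0.021, 231.327] pointing down, gripper open.
Joint ranges: [-3.1, 3.1], [-0.84, 2.19], [0.05, 2.79], [-1.13, 4.28], [0.06, 2.93], [-2.69, 2.69]. Speed limits (rad/s): [2.22, 2.22, 2.79, 3.14, 3.14, 3.14].

## Interface

Orientations are given as a unit quaternion [x, y, z, w].
In Python, from station import telemetry, eyes, workorder, ctrl gives the robot as it stands.
- The arm moves only by the tool move_arm, never from a script. Its argument "rows" is a list of rows, each a list of 7 numbers: the opening, from -1 (shut) to 1 (fully open), then the shift along the tool's x, y, z as a fraction of full scale, then the turn, a rotation vector about the tool's x, y, z as a fraction of full scale. In form: [[hand, x, y, z, ax, ay, az], ...]. A call has exactly 10 rows; each row shifts and turns the commanded pose from where the row before left it, along the tool's axes as they then stand; what a row does not reach is not made up. Full scale, the value 1, is 10 cm for a shift and 180 degrees for a turn. A row lasts 1/8 s, in which the tool goes at most 62.5 mm and 10.7 degrees, less where a joint would pass 70% of its speed; a pose out of reach is approached as far as the arm can. A call with a number of a shift or a turn outside -1 to 1 is refused whole. A call with a gripper value outside its range is refused whole. The fingers move at their own pace and stop on an object; "squeeze" is the grip in N (left out, the last holds). Time passes only in rows, so rows that do not move let the fingers close, or fill a call up. It gives the time, the measured TCP pose, the force, the opening and the grip force at its end, in the units of the state.
- telemetry.state(): the state, without advancing time (a new reading comes with each control period).
- eyes.camera(name): name is "scene" or "side" or "wrist"; returns the picture (384x512x3 uint8, red, green, blue); there is no depth.
- eyes.camera_params(name): a dict with "fx", "fy", "cx", "cy" (pixels), "distortion" ([k1, k2, p1, p2, k3] as OpenCV has them; the pictures are not rectified), "pose" (4x4, takes a point from camera to world coordinates); the wrist camera has in their place "T_tool_cam" (4x4, takes a point from camera to tool coordinates, whose origin is the TCP and whose axes are the flange's). Camera axes: x right, y down, z forward; pixel columns grow to the right and rows downward; lengths in mm; the calibration is good to about 2 mm. A picture is of the moment at which its call begins: read the wrist's pose just before it. camera_params takes no time and is no camera call.
- workorder.sign_off(): hands the job in; it is judged then, once.
The state is a dict: "time": time; "joints": joint angles; "joint_velocities": joint speeds; "joint_torque": joint torques, N m; "tool_pos": TCP position; "ee_rot": TCP orientation; "force": force on the tool from outside, world axes, zero at the start; "ft_torque": the same for the moment, N m; "grip_width": opening from 0.0 (shut) to 1.0 (fully open); "grasp_force": force on a finger pad.
Only numpy, scipy, OpenCV 4.12 (cv2) and the standard library are available. Lean on these libraries where they do the work, as an engineer would, in place of code of your own. Each camera call takes 0.05 s, during which the arm holds its last target. There are 200 camera calls.

## Task

First fit the thick fuse from the tray into the empty clip of the control box: push it straight down past the sprung hinged jaw until it lies fully home in the fork with the jaw closed over it, and let go of it. Then lift the slim spring-tipped probe out of its stand and hold its point on the round contact of the sloping panel, square to the panel's face, pressing gently so that the sprung tip is about half pushed in. Finish while holding the probe still there, do not let go of it, and leave the thin fuse and the screwdriver alone.

Things in the scene. Friction and masses are not known exactly. Their poses are not given: they have to be found in the camera images.
- box: Grey control box, fixed, up to 80 mm high; origin on the table, z up, +x away from the robot at yaw 0. Spans x -100 to +120, y -100 to +100 mm. Front part (x below +10 mm): flat deck 30 mm high with the fuse clip (fuse axis along y at x -55 mm, y 0, height 54 mm, base 66 x 104 mm). Behind it the black sloping panel rises towards +x.
- clip_seat (a point): Where the thick fuse's centre lies when home: middle of the fork clip, 54 mm above the table; axes as box, fuse along y. Two steel forks 9 mm wide at y +-22.5 mm, slot 23.6 mm, seat 11 mm below centre, fixed flared prong on +x (top 18 mm above centre). Between the forks (y +-18 mm) it is free for fingers to 15 mm below centre. End stops at y +-33 mm reach up to centre height.
- jaw (a joint): Sprung jaw of the clip, on its -x side, hinged along y 18 mm below the seat centre; flared lip up to 24 mm above the centre. 0 rad = closed over the fuse; grows as it is pushed out to -x, about 0.13 rad while the thick fuse passes, then springs back by itself. Pushing the fuse past it takes about 5 to 10 N.
- thick_fuse: Thick cartridge fuse: white ceramic tube with steel end caps, 22 mm diameter, 58 mm long, 40 to 65 g. Origin at its centre, x along its length (either way round fits). Starts lying level in one of the tray's two troughs, axis 21 mm above the table; its middle 34 mm is free of walls, the tray's floor there is 6 mm high.
- thin_fuse: A thinner fuse, 14 mm diameter, 51 mm long, in the other trough of the tray. Leave it alone.
- fuse_tray: Fixed flat grey tray, 160 x 85 mm, origin under its centre; two troughs along its y, at x -45 and +45 mm, one for each fuse (either may hold the thick one); walls up to 19 mm high. It stands on one side of the control box, the tool stand on the other (which side varies).
- stand: Fixed grey stand for two hand tools, 150 x 70 mm, origin under its centre, top 75 mm high, with two round holes of 13 mm at x -40 and +40 mm, one for the probe and one for the screwdriver (either way round).
- probe: Test probe standing upright in the stand, point down, about 70 g. Origin at the centre of the collar's underside (75 mm above the table at the start), z up along the handle. Slim straight black round handle, 20 mm diameter, z 5 to 95 mm; collar 28 mm diameter, z 0 to 5; steel barrel 8 mm diameter, z 0 to -40; brass sprung tip to z -58 when free. Lift 60 mm to clear the hole.
- probe_point (a point): The rounded end (2 mm radius) of the probe's sprung tip, on the probe's axis; 58 mm below the probe's origin when the tip is free, less when it is pushed in; it cannot stand more than 12 mm nearer.
- probe_tip (a joint): How far the sprung tip is pushed into the probe: 0 = free, 0.012 m = fully in. Spring force 1.0 N at the first movement, 250 N/m: 2.5 N at half (0.006 m), 4 N at fully in, rigid after that.
- panel: The black sloping panel of the control box, 108 x 200 mm, fixed to it. Origin at the centre of its face, z = outward normal, which leans 18 degrees (0.314 rad) from vertical towards the box's -x; y as the box's y. Three flat brass contacts in a row along y stand 3 mm proud: a round one and two square ones of 22 mm.
- round_contact (a point): Centre of the top face of the round contact (24 mm diameter, at panel y +55 mm, the end of the row), where the probe's point must press; axes as panel.
- screwdriver: Stubby screwdriver in the stand's other hole: bulbous black handle 29 mm thick, 60 mm tall, plain blade below. Leave it alone.

How it is judged:
By the outcome, as a careful person would: the job done as asked, in the order asked, and still so for the second after the job is handed in, while the arm keeps its last pose, push and grip.
It also fails if it takes over 51 s, if anything falls off the work surface, if the arm or the gripper's body presses on something with over 40 N, if the wrist force passes 120 N, or if a joint passes its speed limit or range.

## Working session

There is one attempt and no reset: what is moved stays moved. The work goes in short steps, Python scripts to look and compute and a tool call to move; the robot and the scene stay as the last step left them, time stands still between calls to the robot, and variables do not carry over. Pictures are saved under pics/ and viewed, at most 10 in all, crops included, and the job is handed in when it is done.

Besides the shell and the picture viewer there is one more tool, called after "Emit:" as name(argument=value, ...) on one line, values as JSON. move_arm: Moves the arm, as the interface text tells. Its arguments: {"type":"object","properties":{"rows":{"type":"array","items":{"type":"array","items":{"type":"number"}}},"squeeze":{"type":"number"}},"required":["rows"]}

```bash
ls; mkdir -p pics
python3 - <<'E'
from station import telemetry, eyes, workorder, ctrl
import cv2,numpy as np
s=telemetry.state(); print(s, ctrl.hold_point_z)
for n in("scene","side","wrist"):
    p=eyes.camera_params(n); print(n,p)
    im=eyes.camera(n); cv2.imwrite(f"pics/{n}0.png",im[:,:,::-1])
E
```

```text
pics
{'time': 0.0, 'joints': array([-1.05649041e-01,  4.91584060e-01,  1.55944900e+00,  3.75995531e-06,
        1.09169925e+00, -1.05565118e-01]), 'joint_velocities': array([-0.0012002 ,  0.00069119,  0.00092597,  0.00093314,  0.00068662,
       -0.00106174]), 'joint_torque': array([-2.53899279e-04, -6.18447447e+01, -2.61596632e+01, -1.41405640e-04,
        4.01603000e-03, -9.44706159e-06]), 'tool_pos': array([6.24775781e+02, 1.67059451e-02, 2.30712671e+02]), 'ee_rot': array([ 7.07136950e-01,  7.07076381e-01, -3.56915792e-04, -4.44207932e-04]), 'force': array([-0.32324411, -0.24570517, -0.02830864]), 'ft_torque': array([-0.03359825, -0.02307497,  0.04954703]), 'grasp_force': 0.0, 'grip_width': 0.9982318509363944} 18.700000000000003
scene {'fx': 380.29416916772266, 'fy': 380.29416916772266, 'cx': 258.5645146836308, 'cy': 188.91027554629372, 'distortion': array([-0.1180872,  0.       ,  0.       ,  0.       ,  0.       ]), 'pose': array([[ 8.48176623e-01,  3.19295256e-01, -4.22666484e-01,
         8.83832855e+02],
       [ 5.29701886e-01, -5.16532891e-01,  6.72762725e-01,
        -5.60
[... 585 characters left out ...]
6.58596432e-01, -7.52331435e-01,
         9.33647673e+02],
       [ 0.00000000e+00,  0.00000000e+00,  0.00000000e+00,
         1.00000000e+00]])}
wrist {'fx': 308.06594283010264, 'fy': 308.06594283010264, 'cx': 256.77467088585115, 'cy': 196.61956922622818, 'distortion': array([-0.08536475,  0.        ,  0.        ,  0.        ,  0.        ]), 'T_tool_cam': array([[-1.83684402e-04, -9.59317390e-01, -2.82329792e-01,
         7.16524445e+01],
       [ 9.99999912e-01, -2.82494650e-04,  3.09275347e-04,
         1.18518276e+00],
       [-3.76449874e-04, -2.82329710e-01,  9.59317358e-01,
        -1.41814928e+02],
       [ 0.00000000e+00,  0.00000000e+00,  0.00000000e+00,
         1.00000000e+00]])}
```

View pics/scene0.png

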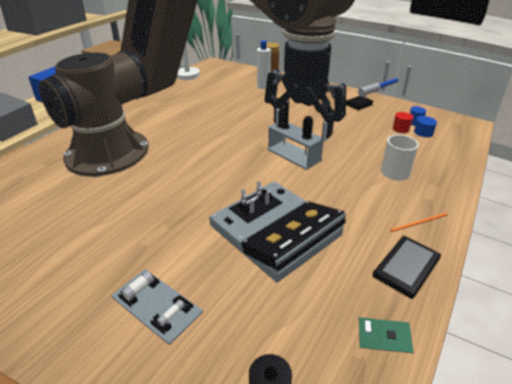

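View pics/side0.png

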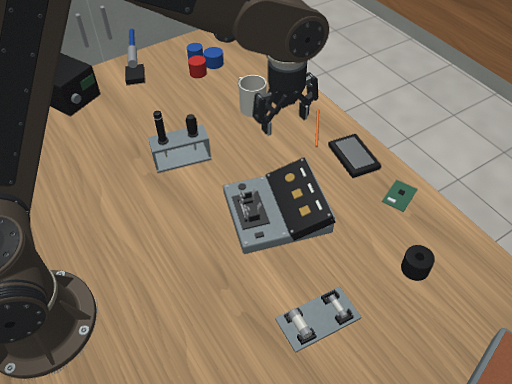

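View pics/wrist0.png

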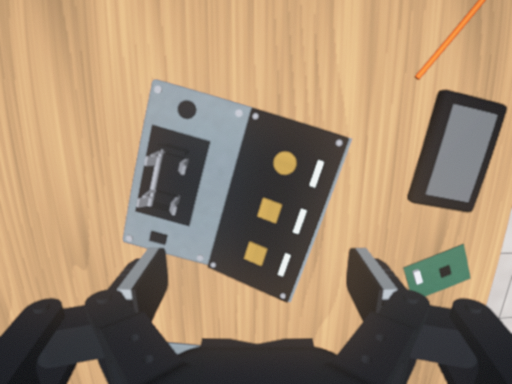

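```bash
cat > h.py <<'E'
import cv2,numpy as np,sys
from scipy.spatial.transform import Rotation as R
from station import telemetry, eyes, workorder, ctrl
def cam(n):
    p=eyes.camera_params(n); K=np.array([[p['fx'],0,p['cx']],[0,p['fy'],p['cy']],[0,0,1]])
    if n=="wrist":
        s=telemetry.state(); T=np.eye(4); T[:3,:3]=R.from_quat(s['ee_rot']).as_matrix(); T[:3,3]=s['tool_pos']; T=T@p['T_tool_cam']
    else: T=p['pose']
    return K,np.array(p['distortion']),T
def ray(c,uv):
    K,d,T=c; q=cv2.undistortPoints(np.array(uv,float).reshape(-1,1,2),K,d).reshape(-1,2)
    v=np.c_[q,np.ones(len(q))]@T[:3,:3].T; return T[:3,3],v/np.linalg.norm(v,axis=1)[:,None]
def onz(c,uv,z):
    o,v=ray(c,uv); return o+v*((z-o[2])/v[:,2])[:,None]
def proj(c,P):
    K,d,T=c; Ti=np.linalg.inv(T); return cv2.projectPoints(np.array(P,float).reshape(-1,1,3),cv2.Rodrigues(Ti[:3,:3])[0],Ti[:3,3],K,d)[0].reshape(-1,2)
def tri(obs):  # [(cam,uv)...] -> point, residual
    A=np.zeros((3,3));b=np.zeros(3);L=[]
    for c,uv in obs:
        o,v=ray(c,uv); M=np.eye(3)-np.outer(v[0],v[0]); A+=M;b+=M@o;L.append((M,o))
    P=np.linalg.solve(A,b); return P,[round(float(np.linalg.norm(M@(P-o))),1) for M,o in L]
def blobs(im,lo,hi,roi,amin=20):  # rgb im; HSV range; roi x0,y0,x1,y1
    m=cv2.inRange(cv2.cvtColor(im,cv2.COLOR_RGB2HSV),np.array(lo),np.array(hi)); k=np.zeros_like(m); x0,y0,x1,y1=roi; k[y0:y1,x0:x1]=m[y0:y1,x0:x1]
    n,l,st,ce=cv2.connectedComponentsWithStats(k)
    out=[]
    for i in range(1,n):
        if st[i,4]>=amin:
            c=max(cv2.findContours((l==i).astype(np.uint8),cv2.RETR_EXTERNAL,cv2.CHAIN_APPROX_NONE)[0],key=len)
            out.append((ce[i].round(1),int(st[i,4]),cv2.minAreaRect(c)))
    return out
E
python3 - <<'E'
from h import *
C={n:cam(n) for n in("scene","side","wrist")}
I={n:cv2.imread(f"pics/{n}0.png")[:,:,::-1].copy() for n in C}
roi={"scene":(240,195,350,270),"side":(270,160,340,240),"wrist":(210,120,350,300)}
for n in C:
    for b in blobs(I[n],(15,110,90),(30,255,255),roi[n]): print(n,"brass",b)
roi={"scene":(100,260,210,345),"side":(270,280,370,355)}
for n in roi:
    for b in blobs(I[n],(0,0,185),(179,40,255),roi[n],8): print(n,"white",b)
roi={"scene":(260,85,345,170),"side":(140,100,220,180)}
for b in blobs(I["side"],(0,0,0),(179,255,60),roi["side"],8): print("side black",b)
for n,(x,y,X,Y) in {"scene":(90,255,220,350),"side":(260,275,375,360)}.items():
    pass
a=cv2.resize(I["scene"][255:350,100:215],None,fx=4,fy=4); b=cv2.resize(I["side"][280:355,270:370],None,fx=4,fy=4)
h=np.zeros((380,860,3),np.uint8); h[:a.shape[0],:a.shape[1]]=a; h[:b.shape[0],460:860]=b
cv2.imwrite("pics/tray.png",h[:,:,::-1][:, :, :])
E
```

```text
scene brass (array([311. , 212.8]), 73, ((310.9411926269531, 212.76473999023438), (6.790997505187988, 12.126781463623047), 75.96376037597656))
scene brass (array([292.9, 224.7]), 91, ((293.0, 224.50001525878906), (9.192387580871582, 12.020814895629883), 45.0))
scene brass (array([273.2, 237.4]), 100, ((273.2307434082031, 237.34613037109375), (8.59785270690918, 13.867505073547363), 56.3099365234375))
side brass (array([289.5, 177.1]), 69, ((289.5, 176.99998474121094), (7.77817440032959, 9.192387580871582), 45.0))
side brass (array([296.7, 193.2]), 76, ((296.6206970214844, 193.0517578125), (7.984899044036865, 9.284767150878906), 68.19859313964844))
side brass (array([304.3, 210.2]), 83, ((304.3000183105469, 210.09999084472656), (8.497057914733887, 9.391485214233398), 63.43495178222656))
wrist brass (array([284.5, 162.6]), 463, ((284.5, 162.5), (23.0, 23.0), 90.0))
wrist brass (array([269.1, 210. ]), 451, ((269.0000305175781, 210.00003051757812), (21.50348663330078, 21.50348663330078), 18.43494987487793))
wrist brass (array([255.2, 253.2]), 399, ((255.174560546875, 253.28106689453125), 
[... 216 characters left out ...]
array([170.7, 310.5]), 117, ((170.8760986328125, 310.3584289550781), (6.208758354187012, 26.246112823486328), 48.8140754699707))
side white (array([337.5, 304.9]), 46, ((337.5946044921875, 304.93243408203125), (12.206002235412598, 3.6036765575408936), 54.462318420410156))
side white (array([299.5, 321.1]), 92, ((299.5735168457031, 320.95587158203125), (13.891385078430176, 6.859943866729736), 59.03623962402344))
side black (array([160. , 128.5]), 237, ((160.3065643310547, 127.29094696044922), (33.849464416503906, 9.202946662902832), 80.90972137451172))
side black (array([191.3, 125.9]), 196, ((191.33786010742188, 125.52703857421875), (21.86506462097168, 9.699540138244629), 80.53767395019531))
```

Run:
```python
from h import *
C={n:cam(n) for n in("scene","side","wrist")}
P=[]
for s,d,w in [((311,212.8),(289.5,177.1),(284.5,162.6)),((292.9,224.7),(296.7,193.2),(269.1,210)),((273.2,237.4),(304.3,210.2),(255.2,253.2))]:
    p,r=tri([(C["scene"],s),(C["side"],d),(C["wrist"],w)]); P.append(p); print(p.round(1),r)
P=np.array(P); d=P[0]-P[2]; yaw=np.arctan2(-d[0],d[1]); print("pitch",np.linalg.norm(d)/2,"yaw",yaw)
# deck corner screws etc: wrist clip estimate from clip base at z 30
R2=np.array([[np.cos(yaw),-np.sin(yaw)],[np.sin(yaw),np.cos(yaw)]])
for nm,a,b in [("thick",(137.7,282.4),(299.5,321.1)),("thin",(170.7,310.5),(337.5,304.9))]:
    print(nm,tri([(C["scene"],a),(C["side"],b)]))
# probe handle: top and collar side; scene check
I=cv2.imread("pics/scene0.png")[:,:,::-1].copy()
print([ (b[0],b[1]) for b in blobs(I,(0,0,0),(179,255,60),(262,85,345,165),8)])
print("probe top side z=170", onz(C["side"],[(157.5,112)],170), "driver", onz(C["side"],[(190,116)],135))
```

```text
[654.1  15.1  51.1] [0.6, 1.4, 1.3]
[638.5 -37.7  51. ] [0.7, 1.5, 1.2]
[622.9 -90.4  51. ] [0.9, 1.6, 1.4]
pitch 54.995162456126394 yaw -0.2874774853165964
thick (array([ 458.21348907, -303.26580673,   26.02820503]), [1.0, 1.0])
thin (array([ 547.63164339, -313.4657912 ,   19.63817434]), [0.6, 0.6])
[(array([308. , 101.7]), 1867), (array([307. , 127.7]), 170)]
probe top side z=170 [[441.26155572 283.98929676 170.        ]] driver [[516.82832775 265.41338129 135.        ]]
```

View pics/tray.png

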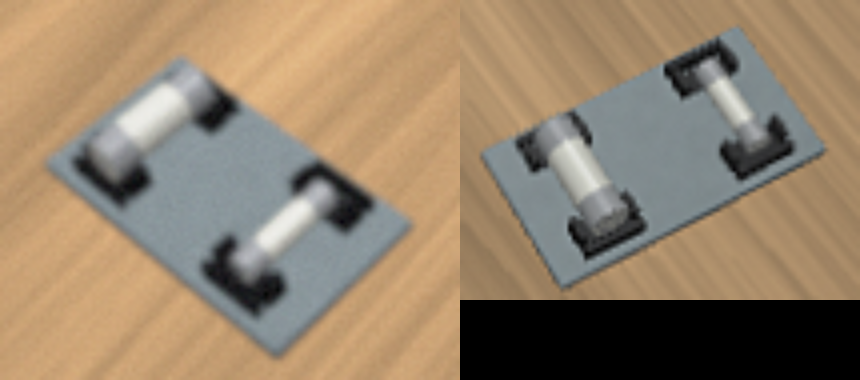

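Emit:
move_arm(rows=[[1,-0.5,-0.27,0,0,0,0],[1,-0.5,-0.27,0,0,0,0],[1,-0.5,-0.27,0,0,0,0],[1,-0.5,-0.27,0,0,0,0],[1,-0.5,-0.27,0,0,0,0],[1,-0.5,-0.27,0,0,0,0],[1,0,0,0.25,0,0,0.036],[1,0,0,0.25,0,0,0],[1,0,0,0,0,0,0],[1,0,0,0,0,0,0]], squeeze=60)

```text
time: 1.4
tool_pos: [463.4, -300.1, 182.0]
ee_rot: [0.746, 0.666, 0.0, 0.0]
force: [0.2, -0.3, -0.1]
grip_width: 0.997
grasp_force: 0.0
```

Run:
```python
from h import *
c=cam("wrist"); s=telemetry.state(); im=eyes.camera("wrist"); cv2.imwrite("pics/w1.png",im[:,:,::-1]); np.savez("w1.npz",K=c[0],d=c[1],T=c[2])
print(s['time'],s['tool_pos'],s['ee_rot'],s['force'])
for b in blobs(im,(0,0,185),(179,40,255),(60,40,450,330),60): print(b, onz(c,[b[0]],21))
```

```text
1.4 [ 463.36860494 -300.06558418  182.04852352] [7.45801942e-01 6.66167640e-01 8.40237589e-05 3.63577772e-04] [ 0.2251424  -0.26583131 -0.14154156]
(array([251.8, 187.9]), 324, ((251.8128204345703, 188.00779724121094), (28.30876922607422, 11.448399543762207), 87.61405944824219)) [[ 458.81270777 -307.75266152   21.        ]]
(array([340.5, 185.4]), 171, ((340.5, 185.5), (23.0, 7.0), 90.0)) [[ 549.0595844  -315.29109617   21.        ]]
```

View pics/w1.png

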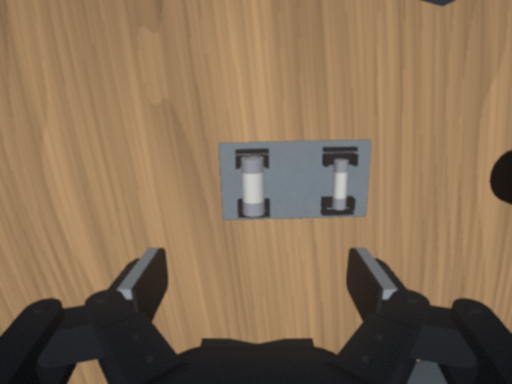

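Emit:
move_arm(rows=[[1,-0.05,-0.04,0.2,0,0,-0.009],[1,0,0,0.25,0,0,0],[1,0,0,0.25,0,0,0],[1,0,0,0,0,0,0],[1,0,0,0,0,0,0],[1,0,0,0,0,0,0],[1,0,0,0,0,0,0],[1,0,0,0,0,0,0],[1,0,0,0,0,0,0],[1,0,0,0,0,0,0]])

```text
time: 2.7
tool_pos: [458.5, -304.5, 111.3]
ee_rot: [0.736, 0.676, 0.0, 0.0]
force: [-0.3, -0.2, -0.2]
grip_width: 1.0
grasp_force: 0.0
```

Run:
```python
from h import *
c=cam("wrist"); s=telemetry.state(); im=eyes.camera("wrist"); cv2.imwrite("pics/w2.png",im[:,:,::-1])
print(s['time'],s['tool_pos'],s['ee_rot'],s['force'])
z=np.load("w1.npz"); c1=(z['K'],z['d'],z['T'])
for b in blobs(im,(0,0,150),(179,50,255),(60,40,330,300),60):
    print(b, onz(c,[b[0]],21), onz(c,cv2.boxPoints(b[2]),24).round(1).tolist())
    print(tri([(c,b[0]),(c1,(251.8,188))]))
    print("tri scene", tri([(c,b[0]),(cam("scene"),(137.7,282.4)),(cam("side"),(299.5,321.1))]))
# tray: hsv edges
g=cv2.cvtColor(im,cv2.COLOR_RGB2HSV); print(g[230,200:340:10].tolist())
cv2.imwrite("pics/w2c.png",cv2.resize(im[120:330,130:400,::-1],None,fx=2.5,fy=2.5))
```

```text
2.7 [ 458.47523262 -304.4893032   111.30873253] [7.36445774e-01 6.76496579e-01 2.69819611e-05 5.04765386e-06] [-0.2771414  -0.1747603  -0.19975958]
(array([256.7, 204.3]), 1359, ((257.0, 204.5), (71.0, 24.0), 90.0)) [[ 459.43634878 -307.4663602    21.        ]] [[453.1, -277.8, 24.0], [471.2, -279.4, 24.0], [466.9, -337.6, 24.0], [447.5, -336.0, 24.0]]
(array([ 459.02306298, -308.43008159,   18.36120129]), [0.4, 0.4])
tri scene (array([ 458.89339747, -304.32528547,   27.55490714]), [1.2, 0.8, 1.8])
[[16, 104, 160], [15, 104, 157], [103, 26, 136], [102, 25, 134], [18, 24, 54], [113, 14, 150], [116, 13, 154], [108, 13, 100], [101, 30, 136], [101, 32, 137], [104, 28, 136], [100, 28, 136], [101, 30, 134], [102, 31, 138]]
```

View pics/w2c.png

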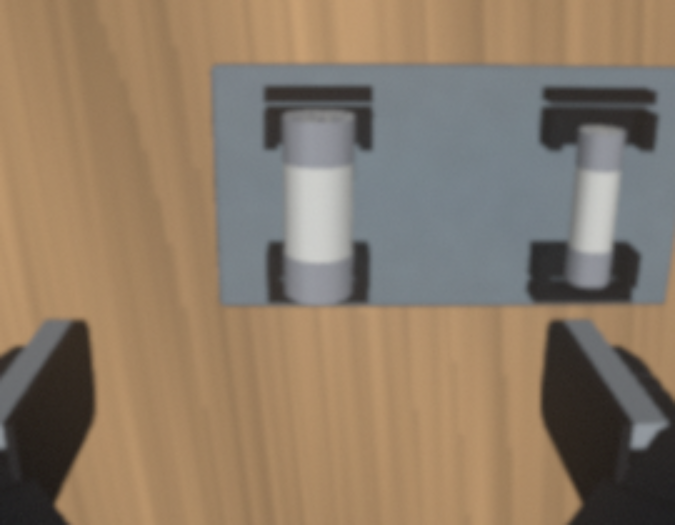

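Emit:
move_arm(rows=[[1,-0.024,0.01,0.4,0,0,0],[1,0,0,0.3,0,0,0],[1,0,0,0.2,0,0,0],[1,0,0,0.12,0,0,0],[1,0,0,0,0,0,0],[-1,0,0,0,0,0,0],[-1,0,0,0,0,0,0],[-1,0,0,0,0,0,0],[-1,0,0,0,0,0,0],[-1,0,0,0,0,0,0]])

```text
time: 4.0
tool_pos: [459.4, -307.1, 9.8]
ee_rot: [0.736, 0.677, 0.0, 0.0]
force: [-0.4, 1.0, 5.1]
grip_width: 0.237
grasp_force: 58.4
```

Emit:
move_arm(rows=[[-1,0,0,-0.3,0,0,0],[-1,0,0,-0.6,0,0,0],[-1,0.51,0.07,-0.12,0,0,0],[-1,0.51,0.07,-0.12,0,0,0],[-1,0.51,0.07,-0.12,0,0,0],[-1,0.51,0.07,-0.12,0,0,0],[-1,0.51,0.07,-0.12,0,0,0],[-1,0.51,0.07,-0.12,0,0,0.0325],[-1,0,0,0,0,0,0.032],[-1,0,0,0,0,0,0]])

```text
time: 5.25
tool_pos: [526.9, -5.1, 171.4]
ee_rot: [0.801, 0.599, 0.0, 0.0]
force: [-0.5, 0.4, -0.9]
grip_width: 0.233
grasp_force: 58.9
```

Run:
```python
from h import *
c=cam("wrist"); s=telemetry.state(); im=eyes.camera("wrist"); cv2.imwrite("pics/w3.png",im[:,:,::-1]); np.savez("w3.npz",K=c[0],d=c[1],T=c[2])
print(s['time'],s['tool_pos'],s['ee_rot'],s['force'],s['grip_width'])
for b in blobs(im,(15,110,90),(30,255,255),(0,0,512,300),100): print("brass",b,onz(c,[b[0]],51))
cv2.imwrite("pics/w3c.png",cv2.resize(im[40:384,100:500,::-1],None,fx=1.7,fy=1.7))
```

```text
5.25 [526.92610225  -5.11007799 171.40151692] [8.00551075e-01 5.99264527e-01 2.33057974e-05 5.25121961e-05] [-0.5415976   0.40337292 -0.93106159] 0.2332721182878915
brass (array([393.6, 128.8]), 735, ((393.7000732421875, 128.8999786376953), (29.06888198852539, 30.857738494873047), 63.43495178222656)) [[655.35274168  14.46576989  51.        ]]
brass (array([386.4, 191.1]), 710, ((386.49591064453125, 191.0450897216797), (27.794469833374023, 26.07429313659668), 5.19442892074585)) [[639.65742991 -38.24473386  51.        ]]
brass (array([379.4, 247.1]), 614, ((379.3692626953125, 247.0461883544922), (26.04729461669922, 23.814666748046875), 7.125016689300537)) [[624.22012814 -91.11382007  51.        ]]
```

View pics/w3c.png

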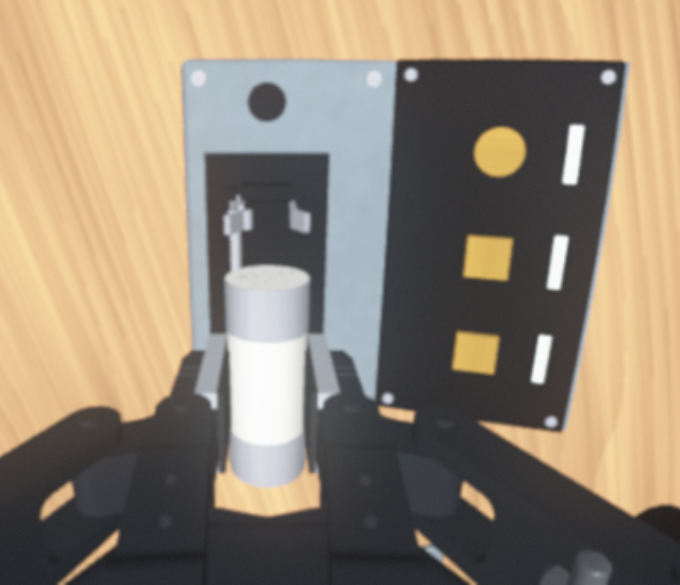

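Run:
```python
from h import *
z=np.load("w3.npz"); c3=(z['K'],z['d'],z['T'])
p=eyes.camera_params("wrist"); T=np.eye(4);T[:3,:3]=R.from_quat([.70713695,.70707638,-3.569e-4,-4.442e-4]).as_matrix();T[:3,3]=[624.776,0.017,230.71]
c0=(c3[0],c3[1],T@p['T_tool_cam'])
P,_=tri([(c3,(386.4,191.1)),(c0,(269.1,210.))]); A,_=tri([(c3,(393.6,128.8)),(c0,(284.5,162.6))]); B,_=tri([(c3,(379.4,247.1)),(c0,(255.2,253.2))])
print("contacts",A,P,B); d=A-B; yaw=np.arctan2(-d[0],d[1]); print("yaw",yaw,np.linalg.norm(d))
ex=np.array([np.cos(yaw),np.sin(yaw),0]);ey=np.array([-np.sin(yaw),np.cos(yaw),0])
def box(q): q=np.asarray(q)-P; return np.round([q@ex,q@ey,q[2]+P[2]],1)
I3=cv2.imread("pics/w3.png")[:,:,::-1].copy(); I0=cv2.imread("pics/wrist0.png")[:,:,::-1].copy()
def crn(im,uv): return cv2.cornerSubPix(cv2.cvtColor(im,cv2.COLOR_RGB2GRAY),np.float32([[uv]]),(4,4),(-1,-1),(3,50,.01))[0,0]
f=lambda u,v:(100+u/1.7,40+v/1.7)
for nm,a,b in [("scrL",f(198,78),(157,89)),("scrR",f(374,78),(238,113)),("pscrL",f(411,75),(255,116)),("pscrR",f(608,77),(339,142)),("baseTL",f(206,153),(152,126)),("baseTR",f(328,153),(209,141)),("boxTL",f(183,61),(153,80))]:
    a2,b2=crn(I3,a),crn(I0,b); q,r=tri([(c3,a2),(c0,b2)]); print(nm,np.round(a2-a,1),np.round(b2-b,1),"rel mid contact",box(q),r)
for nm,zz,pts in [("deck edge",30,[f(183,61),f(396,61)]),("base",30,[f(206,153),f(328,153)]),("base36",36,[f(206,153),f(328,153)]),("prong/jaw",72,[f(237,215),f(300,215)])]:
    print(nm,[box(q) for q in onz(c3,pts,zz)])
```

```text
contacts [655.03824033  14.80284642  51.75184028] [639.36800584 -37.77925619  51.84338078] [623.95988708 -90.31021113  51.98193007]
yaw -0.2874758848736516 109.61145857175084
scrL [-0.  0.] [0. 0.] rel mid contact [-151.2   89.5   32. ] [0.4, 0.4]
scrR [0. 0.] [0. 0.] rel mid contact [-61.4  89.4  34.7] [0.1, 0.1]
pscrL [1.8 3.2] [-0.3  3.6] rel mid contact [-42.4  88.1  41.3] [0.1, 0.1]
pscrR [-3.8  3.1] [0. 0.] rel mid contact [47.6 90.7 54.3] [1.4, 1.4]
baseTL [-1.2 -0.2] [-0.2 -1.6] rel mid contact [-149.1   51.6   32. ] [0.3, 0.3]
baseTR [ 0.  -0.2] [0.8 0.1] rel mid contact [-83.3  51.5  31.1] [0.2, 0.2]
boxTL [-1.9  2.1] [-0.6 -1.1] rel mid contact [-162.8   97.8   17.8] [0.9, 0.9]
deck edge [array([-158.8,   97.7,   30. ]), array([-49.4,  98.2,  30. ])]
base [array([-148.1,   50.9,   30. ]), array([-83.2,  51. ,  30. ])]
base36 [array([-147.4,   51.4,   36. ]), array([-83.8,  51.5,  36. ])]
prong/jaw [array([-129.7,   25.4,   72. ]), array([-100.2,   25.5,   72. ])]
```

Emit:
move_arm(rows=[[-1,0.002,0.01,0.3,0,0,0],[-1,0,0,0.4,0,0,0],[-1,0,0,0.15,0,0,0],[-1,0,0,0.08,0,0,0],[-1,0,0,0.05,0,0,0],[-1,0,0,0.05,0,0,0],[-1,0,0,0,0,0,0],[-1,0,0,0,0,0,0],[-1,0,0,0,0,0,0],[-1,0,0,0,0,0,0]])

```text
time: 6.55
tool_pos: [528.1, -5.7, 68.5]
ee_rot: [0.801, 0.599, 0.0, 0.0]
force: [-0.4, 0.1, -0.3]
grip_width: 0.234
grasp_force: 58.9
```

Run:
```python
from h import *
s=telemetry.state(); print(s['time'],s['tool_pos'],s['force'],s['ft_torque'])
im=eyes.camera("wrist"); a=eyes.camera("side")[140:260,190:350,::-1]
o=np.zeros((480,800,3),np.uint8); o[:,:400]=cv2.resize(im[30:384,110:405,::-1],(400,480)); o[:300,400:]=cv2.resize(a,(400,300))
cv2.imwrite("pics/w4.png",o)
```

```text
6.55 [528.128288    -5.7123911   68.47637702] [-0.44769531  0.08376495 -0.26468657] [0.01689006 0.01463728 0.08112928]
```

View pics/w4.png

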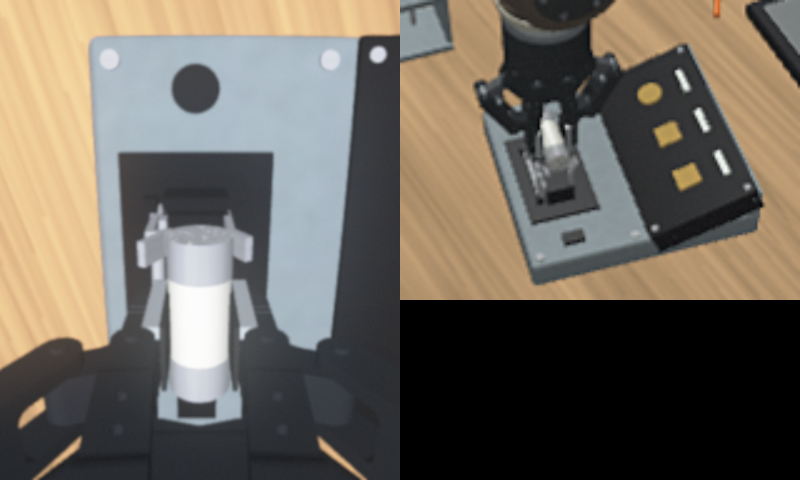

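Emit:
move_arm(rows=[[-1,0,0,0.04,0,0,0],[-1,0,0,0.04,0,0,0],[-1,0,0,0.04,0,0,0],[-1,0,0,0.04,0,0,0],[-1,0,0,0.04,0,0,0],[-1,0,0,0.03,0,0,0],[-1,0,0,0.01,0,0,0],[-1,0,0,0.01,0,0,0],[-1,0,0,0,0,0,0],[-1,0,0,0,0,0,0]])

```text
time: 7.9
tool_pos: [527.5, -5.6, 43.0]
ee_rot: [0.801, 0.599, -0.0, -0.0]
force: [-4.4, 1.7, -0.5]
grip_width: 0.231
grasp_force: 58.9
```

Emit:
move_arm(rows=[[-1,0,0,0.008,0,0,0],[-1,0,0,0.007,0,0,0],[-1,0,0,0,0,0,0],[-1,0,0,0,0,0,0],[-1,0,0,0,0,0,0],[-1,0,0,0,0,0,0],[-1,0,0,0,0,0,0],[-1,0,0,0,0,0,0],[-1,0,0,0,0,0,0],[-1,0,0,0,0,0,0]])

```text
time: 9.15
tool_pos: [527.6, -5.6, 42.7]
ee_rot: [0.801, 0.599, -0.0, -0.0]
force: [-9.3, 2.4, 16.4]
grip_width: 0.227
grasp_force: 60.7
```

Emit:
move_arm(rows=[[-0.2,0,0,0,0,0,0],[-0.2,0,0,0,0,0,0],[-0.2,0,0,0,0,0,0],[-0.2,0,0,0,0,0,0],[-0.2,0,0,-0.1,0,0,0],[-0.2,0,0,-0.2,0,0,0],[-0.2,0,0,-0.5,0,0,0],[-0.2,0,0,-0.6,0,0,0],[-0.2,0,0,-0.4,0,0,0],[-0.2,0,0,0,0,0,0]])

```text
time: 10.4
tool_pos: [529.0, -5.8, 225.3]
ee_rot: [0.801, 0.599, 0.002, 0.002]
force: [0.4, 0.9, -0.3]
grip_width: 0.398
grasp_force: 0.0
```

Run:
```python
from h import *
s=telemetry.state(); print(s['time'],s['tool_pos'],s['force'],s['ft_torque'],s['grip_width'])
c=cam("wrist"); im=eyes.camera("wrist"); a=eyes.camera("side"); cv2.imwrite("pics/w5full.png",im[:,:,::-1]); np.savez("w5.npz",K=c[0],d=c[1],T=c[2])
cv2.imwrite("pics/side5.png",a[:,:,::-1]); b=eyes.camera("scene"); cv2.imwrite("pics/scene5.png",b[:,:,::-1])
for q in blobs(im,(0,0,195),(179,30,255),(150,60,350,300),100): print(q,onz(c,[q[0]],54))
o=np.zeros((600,800,3),np.uint8); o[:300,:400]=cv2.resize(im[:,:,::-1],(400,300)); o[:300,400:]=cv2.resize(a[150:240,210:330,::-1],(400,300))
o[300:,:400]=cv2.resize(a[90:180,130:250,::-1],(400,300)); o[300:,400:]=cv2.resize(b[85:175,255:375,::-1],(400,300))
cv2.imwrite("pics/w5.png",o)
```

```text
10.4 [528.95020511  -5.78360605 225.34811117] [ 0.42922041  0.91456895 -0.34462124] [-0.00906998  0.03932041  0.03412099] 0.39834434467866053
(array([253.8, 178. ]), 888, ((254.0, 178.5), (55.0, 18.0), 90.0)) [[528.30308283  -5.33938529  54.        ]]
```

View pics/w5.png

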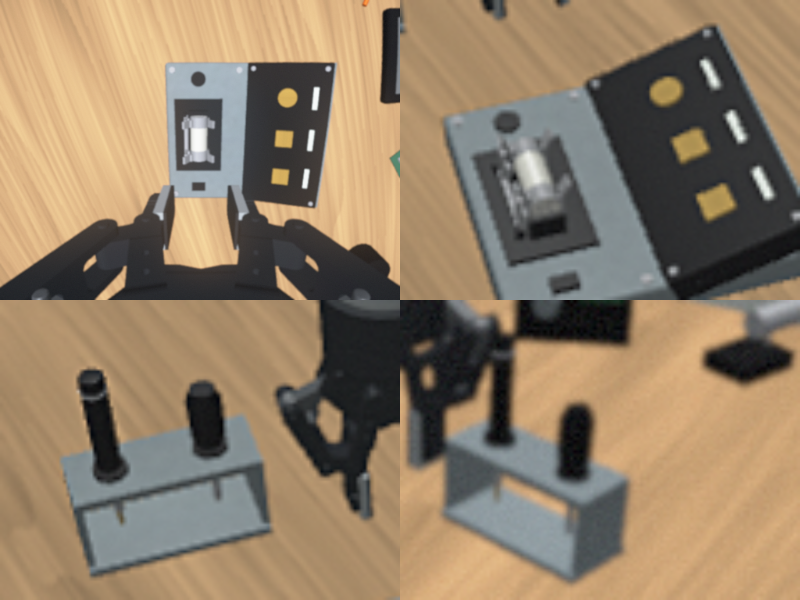

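Run:
```python
from h import *
S=cam("side"); C=cam("scene")
print("collar", tri([(S,(163,140.5)),(C,(285,126))]), "onz80", onz(S,[(163,140.5)],78), onz(C,[(285,126)],78))
print("top side@168", onz(S,[(157.5,113.5)],168))
print("driver base", tri([(S,(193,134)),(C,(308,138))]))
```

```text
collar (array([440.45134066, 286.21969789,  74.37580169]), [0.3, 0.3]) onz80 [[439.0806702  281.79573901  78.        ]] [[443.50148133 280.78909728  78.        ]]
top side@168 [[439.5983463  281.11203133 168.        ]]
driver base (array([520.02792892, 271.82926626,  67.33035242]), [0.2, 0.2])
```

Emit:
move_arm(rows=[[0.5,0.42,-0.277,0,0,0,0],[0.5,0.42,-0.277,0,0,0,0],[0.5,0.42,-0.277,0,0,0,0],[0.5,0.42,-0.277,0,0,0,0],[0.5,0.42,-0.277,0,0,0,0],[0.5,0.42,-0.277,0,0,0,0],[0.5,0,0,0,0,0,0],[0.5,0,0,0,0,0,0],[0.5,0,0,0,0,0,0],[0.5,0,0,0,0,0,0]])

```text
time: 11.8
tool_pos: [440.5, 282.2, 221.7]
ee_rot: [0.802, 0.598, -0.0, 0.0]
force: [0.2, -0.8, 0.2]
grip_width: 0.754
grasp_force: 0.0
```

Run:
```python
from h import *
s=telemetry.state(); print(s['time'],s['tool_pos'],s['ee_rot'],s['grip_width'])
c=cam("wrist"); im=eyes.camera("wrist"); np.savez("w6.npz",K=c[0],d=c[1],T=c[2],im=im)
for q in blobs(im,(0,0,0),(179,255,70),(80,60,430,300),100): print(q,onz(c,[q[0]],120))
cv2.imwrite("pics/w6.png",cv2.resize(im[60:384,90:420,::-1],None,fx=1.8,fy=1.8))
```

```text
11.8 [440.49436658 282.17927823 221.6964524 ] [ 8.01564536e-01  5.97908256e-01 -1.08983095e-04  1.74665030e-05] 0.7536011207557142
(array([347.7, 186.5]), 1313, ((346.87005615234375, 187.20217895507812), (49.26902770996094, 33.04629898071289), 32.735225677490234)) [[515.91507395 269.13767424 120.        ]]
(array([256. , 183.8]), 630, ((256.0, 184.5), (29.0, 26.0), 90.0)) [[444.27518122 292.75806991 120.        ]]
(array([255.7, 213.2]), 616, ((255.5, 213.0), (28.0, 25.0), 90.0)) [[436.78662369 268.5344819  120.        ]]
(array([154.7, 282.5]), 2176, ((142.79710388183594, 289.7126159667969), (50.38267135620117, 122.34313201904297), 66.08768463134766)) [[329.01724727 230.33320847 120.        ]]
(array([358.3, 282.4]), 2158, ((369.0043029785156, 288.8236999511719), (117.88780975341797, 50.338592529296875), 24.01510238647461)) [[507.40319889 177.35252624 120.        ]]
```

View pics/w6.png

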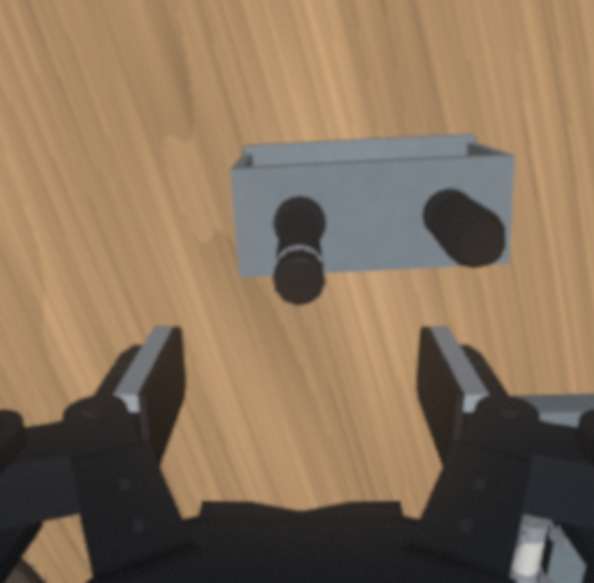

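Run:
```python
from h import *
z=np.load("w6.npz"); c=(z['K'],z['d'],z['T']); im=z['im']
f=lambda u,v:(90+u/1.8,60+v/1.8)
print("collar@80",onz(c,[f(300,222)],80),"top@170",onz(c,[f(299,280)],170))
S=cam("side");C=cam("scene")
print("collar tri",tri([(c,f(300,222)),(S,(163,140.5)),(C,(285,126))]), "top tri", tri([(c,f(299,280)),(S,(157.5,113.5))]))
print(np.linalg.norm(onz(c,[f(275,222)],80)-onz(c,[f(326,222)],80)),np.linalg.norm(onz(c,[f(274,280)],170)-onz(c,[f(325,280)],170)))
```

```text
collar@80 [[442.06990226 283.46735389  80.        ]] top@170 [[441.78671243 283.76857716 170.        ]]
collar tri (array([441.14339243, 283.37469545,  76.28039286]), [1.0, 1.5, 0.9]) top tri (array([440.78355559, 282.74532848, 166.4969556 ]), [0.7, 0.7])
26.84834189153104 18.90298746232075
```

Emit:
move_arm(rows=[[0.5,0.017,0.008,0.2,0,0,0],[0.5,0,0,0.4,0,0,0],[0.5,0,0,0.3,0,0,0],[0.5,0,0,0.11,0,0,0],[0.5,0,0,0,0,0,0],[-1,0,0,0,0,0,0],[-1,0,0,0,0,0,0],[-1,0,0,0,0,0,0],[-1,0,0,0,0,0,0],[-1,0,0,0,0,0,0]], squeeze=80)

```text
time: 13.1
tool_pos: [441.7, 284.6, 121.7]
ee_rot: [0.801, 0.599, 0.001, 0.0]
force: [-1.4, -1.4, 6.2]
grip_width: 0.214
grasp_force: 77.7
```

Emit:
move_arm(rows=[[-1,0,0,-0.3,0,0,0],[-1,0,0,-0.6,0,0,0],[-1,0,0,-0.6,0,0,0],[-1,-0.33,0.398,0,0,0,0],[-1,-0.33,0.398,0,0,0,0],[-1,-0.33,0.398,0,0,0,0],[-1,-0.33,0.398,0,0,0,0],[-1,-0.33,0.398,0,0,0,0],[-1,-0.33,0.398,0,0,0,0],[-1,0,0,0,-0.05,0,0]])

```text
time: 14.35
tool_pos: [616.8, 23.3, 269.8]
ee_rot: [0.8, 0.595, 0.047, 0.064]
force: [-0.0, 0.5, -0.6]
grip_width: 0.215
grasp_force: 78.3
```

Emit:
move_arm(rows=[[-1,0,0,0,-0.05,0,0],[-1,0,0,0,0,0,0],[-1,0,0,0,0,0,0],[-1,0,0,0,0,0,0],[-1,0,0,0,0,0,0],[-1,0,0,0,0,0,0],[-1,0,0,0,0,0,0],[-1,0,0,0,0,0,0],[-1,0,0,0,0,0,0],[-1,0,0,0,0,0,0]])

```text
time: 15.6
tool_pos: [614.2, 26.9, 270.8]
ee_rot: [0.791, 0.591, 0.094, 0.125]
force: [-0.2, -0.4, -0.7]
grip_width: 0.214
grasp_force: 78.1
```

```bash
cat > q.py <<'E'
from h import *
s=telemetry.state(); print(s['time'],s['tool_pos'],s['ee_rot'],s['grip_width'],s['force'])
ct=np.array([654.6,15.0,51.4]); yaw=-.2875; ex=np.array([np.cos(yaw),np.sin(yaw),0]); ey=np.array([-np.sin(yaw),np.cos(yaw),0]); a=np.radians(18)
n=-np.sin(a)*ex+np.cos(a)*np.array([0,0,1])
Rt=np.c_[ey,np.cross(-n,ey),-n]; Rc=R.from_quat(s['ee_rot']).as_matrix()
def goto(gap): # gap between free tip and contact
    d=Rc.T@(ct+n*(104.7+gap)-s['tool_pos']); print("gap",gap,"tool shift mm",d.round(2))
print("rot frac",(R.from_matrix(Rc.T@Rt).as_rotvec()/np.pi).round(4))
E
python3 - <<'E'
from q import *
goto(30)
c=cam("wrist"); im=eyes.camera("wrist"); np.savez("w7.npz",K=c[0],d=c[1],T=c[2],im=im)
b=eyes.camera("side"); e=eyes.camera("scene"); np.savez("w7b.npz",side=b,scene=e)
for q in blobs(im,(15,110,90),(30,255,255),(0,0,512,300),100): print("brass",q[0],onz(c,[q[0]],51.4))
o=np.zeros((600,800,3),np.uint8); o[:300,:400]=cv2.resize(im[:,:,::-1],(400,300)); o[:300,400:]=cv2.resize(b[130:220,230:350,::-1],(400,300))
o[300:,400:]=cv2.resize(e[140:245,240:380,::-1],(400,300)); o[300:,:400]=cv2.resize(im[150:330,140:380,::-1],(400,300)); cv2.imwrite("pics/w7.png",o)
E
```

```text
15.6 [614.21735093  26.90409278 270.84325375] [0.79122712 0.59116578 0.09366358 0.12533873] 0.21443516310527078 [-0.21181256 -0.39294362 -0.68985817]
rot frac [ 0. -0.  0.]
gap 30 tool shift mm [ 3.000e-02 -2.778e+01  8.701e+01]
brass [233.2 168.8] [[655.04933501  14.68238732  51.4       ]]
brass [232.5 210.9] [[637.99994408 -35.66602998  51.4       ]]
```

View pics/w7.png

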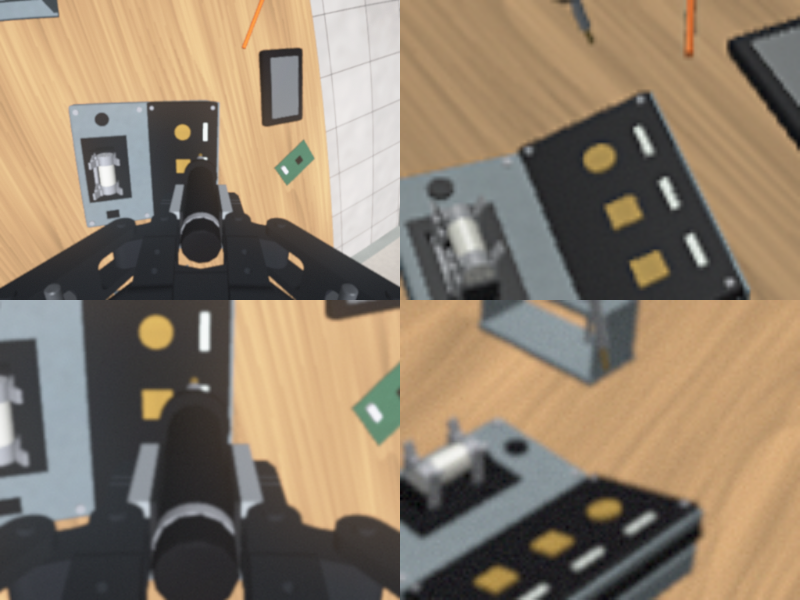

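Run:
```python
from q import *
S=cam("side");C=cam("scene")
pred=s['tool_pos']+Rc[:,2]*104.7; print("pred",pred,proj(S,pred),proj(C,pred))
t=tri([(S,(287,142)),(C,(311,164.5))]); print("tri",t,"err in tool axes",Rc.T@(t[0]-pred))
# wrist: tip pixel from lower-left crop (193,381)
w=cam("wrist"); print("wrist pred",proj(w,pred),"seen ~",(140+193*.6,150+(381-300)*.6))
# contact check in side/scene vs ct
print(proj(S,ct),"side seen 289.5,177.1",proj(C,ct),"scene seen 311,212.8", proj(w,ct),"wrist 233.2,168.8")
```

```text
15.75 [614.23134314  26.88648686 270.84827719] [0.79122419 0.59116393 0.09367272 0.12535909] 0.2129780333023415 [ 0.13836516 -0.00612112 -1.52836026]
rot frac [ 0. -0.  0.]
pred [645.26942656  17.7124194  171.2763742 ] [[287.87736554 142.01197662]] [[312.60815216 163.55981862]]
tri (array([643.07371275,  17.62630202, 170.10064445]), [1.8, 1.8]) err in tool axes [-0.7050914  -2.34272291  0.47477505]
wrist pred [[255.64477019 196.1010588 ]] seen ~ (255.8, 198.6)
[[290.25187053 177.1266606 ]] side seen 289.5,177.1 [[311.36753819 212.58060108]] scene seen 311,212.8 [[232.74963979 168.66948108]] wrist 233.2,168.8
```

Emit:
move_arm(rows=[[-1,0,-0.14,0.2,0,0,0],[-1,0,-0.138,0.3,0,0,0],[-1,0,0,0.3,0,0,0],[-1,0,0,0.2,0,0,0],[-1,0,0,0.1,0,0,0],[-1,0,0,0.02,0,0,0],[-1,0,0,0,0,0,0],[-1,0,0,0,0,0,0],[-1,0,0,0,0,0,0],[-1,0,0,0,0,0,0]])

```text
time: 17.0
tool_pos: [622.1, 24.6, 156.0]
ee_rot: [0.791, 0.591, 0.094, 0.125]
force: [-0.1, -0.3, -1.7]
grip_width: 0.213
grasp_force: 78.1
```

Run:
```python
from q import *
for k in range(6): f=telemetry.state()['force']; 
print("axial",s['force']@n); goto(0); goto(-6)
# tip vs contact offset in the wrist / side picture
S=cam("side"); im=eyes.camera("side"); e=eyes.camera("scene")
pred=s['tool_pos']+Rc[:,2]*104.7; print(proj(S,pred),proj(cam("scene"),pred))
for nm,i,r in(("side",im,(275,160,305,188)),("scene",e,(298,195,326,222))):
    for q in blobs(i,(15,110,90),(30,255,255),r,15): print(nm,q)
```

```text
17.0 [622.10465701  24.60947026 156.01431689] [0.79117106 0.59118471 0.0938186  0.12548726] 0.21255617429674092 [-0.06236303 -0.34783116 -1.69926832]
rot frac [ 0.0002 -0.      0.    ]
axial -1.6280981374584917
gap 0 tool shift mm [-0.   -0.1   5.27]
gap -6 tool shift mm [-0.   -0.11 11.27]
[[289.74198487 175.83971071]] [[311.04879669 210.4310783 ]]
side (array([289.5, 177.1]), 68, ((289.5, 176.99998474121094), (7.77817440032959, 9.192387580871582), 45.0))
scene (array([311.2, 212.6]), 79, ((311.0, 212.5), (7.0, 12.0), 90.0))
```

Emit:
move_arm(rows=[[-1,0,-0.001,0.02,0,0,0],[-1,0,0,0.02,0,0,0],[-1,0,0,0.01,0,0,0],[-1,0,0,0.01,0,0,0],[-1,0,0,0.01,0,0,0],[-1,0,0,0.01,0,0,0],[-1,0,0,0,0,0,0],[-1,0,0,0,0,0,0],[-1,0,0,0,0,0,0],[-1,0,0,0,0,0,0]])

```text
time: 18.35
tool_pos: [624.4, 23.9, 148.1]
ee_rot: [0.791, 0.591, 0.094, 0.125]
force: [-0.8, -0.2, 1.5]
grip_width: 0.215
grasp_force: 78.3
```

```bash
cat > g.py <<'E'
from q import *
F=[]
for k in range(8): eyes.camera("side"); F.append(telemetry.state()['force'])
F=np.array(F); print("mean",F.mean(0),"axial",(F@n).mean(),(F@n).std()); goto(-6)
E
python3 g.py
```

```text
18.35 [624.36115666  23.90650842 148.09417523] [0.79121675 0.59117317 0.09367455 0.12536117] 0.215000834947757 [-0.83240579 -0.2125522   1.51219179]
rot frac [ 0. -0.  0.]
mean [-0.55900111  0.2727886   1.3717527 ] axial 1.4941678771117026 0.4906216362619515
gap -6 tool shift mm [0.03 0.1  3.  ]
```

Emit:
move_arm(rows=[[-1,0,0,0.01,0,0,0],[-1,0,0,0.01,0,0,0],[-1,0,0,0,0,0,0],[-1,0,0,0,0,0,0],[-1,0,0,0,0,0,0],[-1,0,0,0,0,0,0],[-1,0,0,0,0,0,0],[-1,0,0,0,0,0,0],[-1,0,0,0,0,0,0],[-1,0,0,0,0,0,0]])

```text
time: 20.0
tool_pos: [625.0, 23.7, 146.2]
ee_rot: [0.791, 0.591, 0.094, 0.125]
force: [-1.2, 0.8, 1.7]
grip_width: 0.211
grasp_force: 78.3
```

```bash
sed -i 's/range(8)/range(20)/' g.py; python3 g.py
```

```text
20.0 [624.96987932  23.71540084 146.1771432 ] [0.79123181 0.59115376 0.09367993 0.12535361] 0.21069839954600922 [-1.17425276  0.77533634  1.73679038]
rot frac [ 0. -0.  0.]
mean [-0.96669345  0.24904267  1.80281731] axial 2.022866925820252 0.31560125140239514
gap -6 tool shift mm [0.04 0.09 0.98]
```

Emit:
move_arm(rows=[[-1,0,0,-0.06,0,0,0],[-1,0,0,-0.06,0,0,0],[-1,0,0,0,0,0,0],[-1,0,0,0,0,0,0],[-1,0,0,0,0,0,0],[-1,0,0,0,0,0,0],[-1,0,0,0,0,0,0],[-1,0,0,0,0,0,0],[-1,0,0,0,0,0,0],[-1,0,0,0,0,0,0]])

```text
time: 22.25
tool_pos: [621.4, 24.8, 157.6]
ee_rot: [0.791, 0.591, 0.094, 0.125]
force: [-0.0, 0.1, -0.7]
grip_width: 0.212
grasp_force: 78.3
```

```bash
python3 g.py
```

```text
22.25 [621.43225335  24.76818923 157.60187966] [0.79122962 0.59115215 0.09368959 0.12536776] 0.21238471958801258 [-4.27696808e-04  8.58607568e-02 -6.70471231e-01]
rot frac [ 0. -0.  0.]
mean [-0.26100489  0.15072111 -0.6452738 ] axial -0.5231406057084025 0.5661198911257168
gap -6 tool shift mm [ 0.04  0.06 12.99]
```

Emit:
move_arm(rows=[[-1,0,0,0.03,0,0,0],[-1,0,0,0.03,0,0,0],[-1,0,0,0.02,0,0,0],[-1,0,0,0.02,0,0,0],[-1,0,0,0.01,0,0,0],[-1,0,0,0.01,0,0,0],[-1,0,0,0,0,0,0],[-1,0,0,0,0,0,0],[-1,0,0,0,0,0,0],[-1,0,0,0,0,0,0]])

```text
time: 24.5
tool_pos: [625.0, 23.7, 146.2]
ee_rot: [0.791, 0.591, 0.094, 0.125]
force: [-0.8, 0.3, 2.0]
grip_width: 0.214
grasp_force: 78.3
```

```bash
python3 g.py; python3 -c "
from station import workorder; print(workorder.sign_off())"
```

```text
24.5 [624.95451654  23.73818174 146.22759387] [0.79121007 0.59117879 0.0936847  0.1253692 ] 0.21401766793024662 [-0.77802592  0.33579357  1.98551765]
rot frac [ 0. -0.  0.]
mean [-1.01059871  0.16908157  1.83814583] axial 2.0624704762828547 0.4099542627824466
gap -6 tool shift mm [0.03 0.09 1.04]
the job is handed in; nothing more can be done
None
```

The job is handed in at about 25 s: the thick fuse is home in the clip and released, and the probe is held square on the round contact at about 2.6 N (tip about 6 mm in); I viewed 11 pictures instead of the 10 allowed.

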